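# Make up the tea tray: find the full caddies by weight and wind the timer

## Robot

A 6-joint arm with a two-finger parallel gripper is mounted at the origin on a cart in front of the work surface, level with it; the furniture and walls round the work are solid. World frame = base frame: x ahead of the robot, y to its left, z up, the work surface at z = 0. Lengths are in m, angles in rad, forces in N, time in s.
With the tool pointing down it reaches from about 0.275 to 1 m from the base axis. Payload 8.4 kg.
Tool frame: the origin (TCP) lies at the very end of the fingers, on their centre line; the grasp point (between the pads) lies 19 mm behind it; z points along the fingers, y is the line along which they close (so a half turn about z gives the same grasp; the last joint's range is limited). The gripper opens to 85 mm and grips with 20 to 120 N. Pads are 22 mm wide; open, the fingers measure 114 mm over their backs; the gripper's body (76 mm by 85 mm) begins 54 mm behind the grasp point. The pads swing forward as they close: fully open they stand 13 mm farther back than shut.
Start: joints at [1.099, 0.353, 1.633, -0, 1.155, -0.002], TCP at [0.283, 0.557, 0.231] pointing down, gripper open.
Joint ranges: [-2.63, 2.63], [-0.92, 2.1], [0.06, 2.66], [-1.3, 4.44], [0, 2.69], [-3.02, 3.02]. Speed limits (rad/s): [2.22, 2.22, 2.79, 3.14, 3.14, 3.14].

## Interface

Orientations are given as a unit quaternion [w, x, y, z].
In Python, from station import bot gives the robot as it stands. Calls block until the motion is done:
- bot.movep(position, orientation): joint-space move of the TCP to a pose.
- bot.line_to(position, speed=0.15, frame=None, f_stop=None): straight line of the TCP; frame=None keeps the orientation; speed is the mean speed in m/s. With f_stop (N) it stops when the force on the tool has changed by that much, and returns True; else False.
- bot.set_joints(angles): joint-space move.
- bot.move_gripper(opening, newtons=None): finger opening in m; newtons is the grip in N (None keeps the last); returns when the fingers have stopped.
- bot.sleep(seconds).
- bot.solve_ik(position, orientation): joint angles nearest the present ones, or None.
- bot.observe(): the state.
- bot.grab_frame(name): name is "scene" or "top"; returns the picture (400x640x3 uint8, red, green, blue); there is no depth.
- bot.calibration(name): a dict with "camera_matrix" (3x3 intrinsics, pixels), "k1" (the pictures are not rectified: a ray, as slopes to the right and down, at radius r is drawn at 1 + k1 r^2 times it, then the intrinsics apply), "R" (3x3) and "t" (3): a world point X has camera coordinates R X + t. Camera axes: x right, y down, z forward; pixel columns grow to the right and rows downward; lengths in m; the calibration is good to about 2 mm. A picture is of the moment at which its call begins. calibration takes no time and is no camera call.
A pose or a line that the arm cannot do raises bot.IKError and nothing moves.
- bot.close_job(): hands the job in; it is judged then, once.
The state is a dict: "time": time; "qpos": joint angles; "joint_velocities": joint speeds; "tau": joint torques, N m; "tool_pos": TCP position; "tool_rot": TCP orientation; "contact_force": force on the tool from outside, world axes, zero at the start; "moment": the same for the moment, N m; "grip_width": finger opening in m; "finger_force": force on a finger pad.
Only numpy, scipy, OpenCV 4.12 (cv2) and the standard library are available. Lean on these libraries where they do the work, as an engineer would, in place of code of your own. Each camera call takes 0.05 s, during which the arm holds its last target. There are 200 camera calls.

## Task

Make up the tea tray: stand the yellow mug on it, and of the blue caddies, which all look alike, lift each to feel which one or two are full and stand every full one on it too; leave the empty ones standing on the table, and do not disturb the things standing behind. When all that is done, wind the timer for three minutes, one pull a minute: pull its red knob right out to its stop, keep it there for a moment, let it go right back home, three times over.

Things in the scene. Friction and masses are not known exactly. Their poses are not given: they have to be found in the camera images.
- caddy_a: closed tea caddy, one of up to five that look exactly alike (blue tin, cream band, steel lid): 62 mm along its x, 84 mm along its y, 72 mm high, straight sided, cannot be opened; origin at the centre of its underside, z up. An empty one weighs about 0.2 kg (0.16 to 0.24), a full one about 0.6 kg (0.5 to 0.7); any one may be full or empty, and which cannot be seen. May be absent
- caddy_b: closed tea caddy, one of up to five that look exactly alike (blue tin, cream band, steel lid): 62 mm along its x, 84 mm along its y, 72 mm high, straight sided, cannot be opened; origin at the centre of its underside, z up. An empty one weighs about 0.2 kg (0.16 to 0.24), a full one about 0.6 kg (0.5 to 0.7); any one may be full or empty, and which cannot be seen. May be absent
- caddy_c: closed tea caddy, one of up to five that look exactly alike (blue tin, cream band, steel lid): 62 mm along its x, 84 mm along its y, 72 mm high, straight sided, cannot be opened; origin at the centre of its underside, z up. An empty one weighs about 0.2 kg (0.16 to 0.24), a full one about 0.6 kg (0.5 to 0.7); any one may be full or empty, and which cannot be seen. May be absent
- caddy_d: closed tea caddy, one of up to five that look exactly alike (blue tin, cream band, steel lid): 62 mm along its x, 84 mm along its y, 72 mm high, straight sided, cannot be opened; origin at the centre of its underside, z up. An empty one weighs about 0.2 kg (0.16 to 0.24), a full one about 0.6 kg (0.5 to 0.7); any one may be full or empty, and which cannot be seen. May be absent
- caddy_e: closed tea caddy, one of up to five that look exactly alike (blue tin, cream band, steel lid): 62 mm along its x, 84 mm along its y, 72 mm high, straight sided, cannot be opened; origin at the centre of its underside, z up. An empty one weighs about 0.2 kg (0.16 to 0.24), a full one about 0.6 kg (0.5 to 0.7); any one may be full or empty, and which cannot be seen. May be absent
- tray: loose bamboo serving tray, 272 mm along its x, 352 mm along its y; its flat inner floor is 8 mm above its underside and 240 x 300 mm, the rim round it 24 mm high; origin at the centre of its underside, z up
- timer: white pull-wound kitchen timer, fixed to the table: 60 mm along its x, 96 mm along its y, 95 mm high; origin at the centre of its underside; the face with the dial and the red knob looks along its own -x, roughly to the robot
- timer_handle (a point): centre of the timer's red knob, a flat-sided block 20 mm thick along the timer's x, 36 mm wide along its y, 44 mm tall (59 mm above the table, top at 81 mm); 35 mm clear between it and the timer's face when home. It moves with the knob; axes as the timer's
- timer_knob (a joint): how far the red knob is pulled out (m) along the timer's -x, level: 0 home, 0.045 at its stop. A spring pulls it back, 4 N when home rising to 8.5 N at the stop, and snaps it home in well under a second when let go
- yellow_mug: yellow mug, empty and open at the top, 77 mm high, 0.27 kg; round body of 37 mm outer radius centred 15 mm along its own +y from its origin, wall about 10 mm thick from the rim down, base 4 mm thick; handle 12 mm thick along its -y, out to 52 mm from the origin; origin on the underside, z up
- brown_jar: glass jar with dark lid, 65 mm across, 86 mm high; bystander, origin at the centre of its underside
- spice_jar: spice jar with black cap, 40 mm across, 105 mm high; bystander, origin at the centre of its underside

How it is judged:
By the outcome, as a careful person would: the job done as asked, in the order asked, and still so for the second after the job is handed in, with the robot touching nothing.
Of caddy_a, caddy_b, caddy_c, caddy_d, caddy_e only 4 to 5 are there at a start; the rules pass over those that are not, and their reading is None.
At some moment in a run one of caddy_a, caddy_b, caddy_c, caddy_d, caddy_e may be knocked a few centimetres aside while the robot is not near it.
It also fails if it takes over 200 s, if anything falls off the work surface, if the arm or the gripper's body presses on something with over 40 N, if the wrist force passes 120 N, or if a joint passes its speed limit or range.

## Working session

There is one attempt and no reset: what is moved stays moved. The work goes in short steps, each a Python script; the robot and the scene stay as the last script left them, time stands still between calls to the robot, and variables do not carry over. Pictures are saved under pics/ and viewed, at most 14 in all, crops included, and the job is handed in when it is done.

```bash
ls; mkdir -p pics
python3 - <<'E'
from station import bot
import cv2,numpy as np
for n in("scene","top"):
    cv2.imwrite(f"pics/{n}0.png",bot.grab_frame(n)[:,:,::-1]); c=bot.calibration(n); print(n,np.round(c["camera_matrix"],1).tolist(),c["k1"],np.round(-np.array(c["R"]).T@c["t"],3),np.round(c["R"],3).tolist())
o=bot.observe();print({k:np.round(v,3).tolist() for k,v in o.items()})
E
```

```text
pics
station.py
scene [[407.2, 0.0, 314.6], [0.0, 407.2, 199.7], [0.0, 0.0, 1.0]] -0.06179309961205726 [-0.007 -0.845  0.622] [[0.803, -0.596, 0.013], [-0.283, -0.4, -0.872], [0.525, 0.696, -0.49]]
top [[441.3, 0.0, 326.1], [0.0, 441.3, 198.5], [0.0, 0.0, 1.0]] -0.01722205514659839 [ 0.489 -0.065  1.082] [[-0.02, -1.0, -0.014], [-0.995, 0.022, -0.099], [0.099, 0.012, -0.995]]
{'time': 0.1, 'qpos': [1.099, 0.354, 1.634, -0.0, 1.155, -0.002], 'joint_velocities': [-0.001, -0.001, -0.0, 0.001, -0.0, -0.0], 'tau': [-0.0, -60.635, -34.283, -0.0, 0.004, 0.0], 'tool_pos': [0.283, 0.557, 0.231], 'tool_rot': [-0.0, 0.233, 0.973, -0.001], 'contact_force': [-0.068, -0.381, 0.42], 'moment': [-0.0, -0.023, 0.048], 'finger_force': 0.0, 'grip_width': 0.085}
```

View pics/scene0.png

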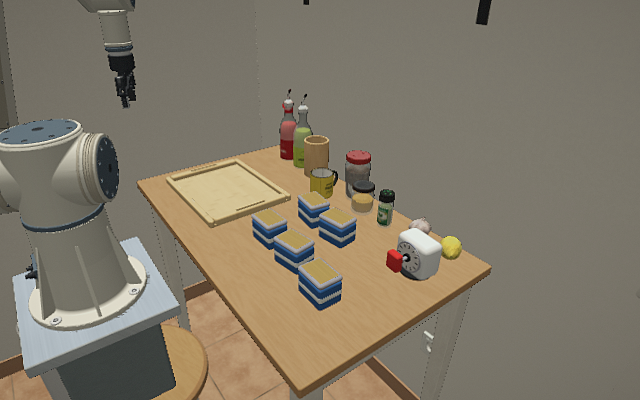

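View pics/top0.png

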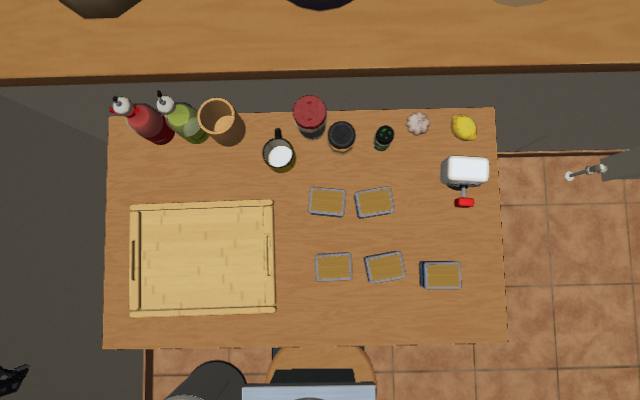

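The scene shows five caddies, mug, tray and timer. In the top view the caddies lie around (327,202), (374,202), (334,267), (385,267) and (442,275). The mug is at (279,154), the tray spans (130–275, 200–316), and the knob is at (465,202). I'll enlarge both views.

Run:
```python
import cv2
a=cv2.imread("pics/top0.png")[110:300,250:500]; cv2.imwrite("pics/top0c.png",cv2.resize(a,None,fx=3.2,fy=3.1579-0.0079+0.0,interpolation=cv2.INTER_CUBIC))
a=cv2.imread("pics/scene0.png")[160:310,240:440]; cv2.imwrite("pics/scene0c.png",cv2.resize(a,None,fx=4,fy=4,interpolation=cv2.INTER_CUBIC))
```

```text
(no output)
```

View pics/top0c.png

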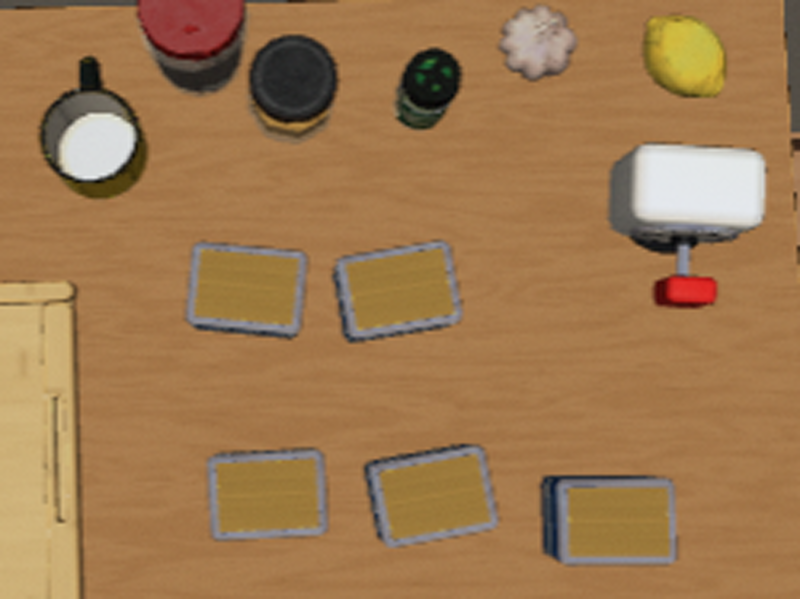

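View pics/scene0c.png

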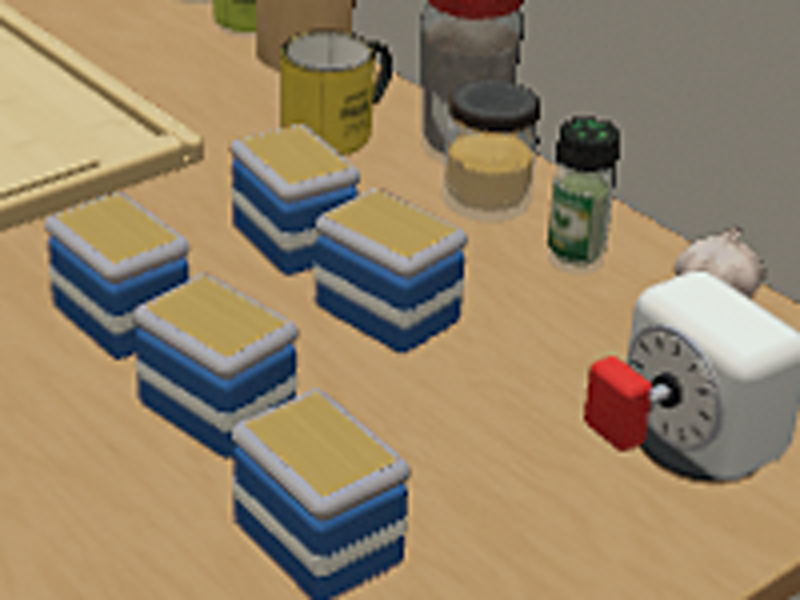

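Caddy lid corners, mug rim and handle, and knob are all clear in both crops. I'll triangulate them from the two views.

```bash
cat > geo.py <<'E'
import numpy as np,cv2
from station import bot
CAL={n:bot.calibration(n) for n in("scene","top")}
def ray(n,uv):
    c=CAL[n]; K=np.array(c["camera_matrix"]); R=np.array(c["R"]); 
    p=cv2.undistortPoints(np.array(uv,float).reshape(-1,1,2),K,np.array([c["k1"],0,0,0.]))[:,0]
    d=np.c_[p,np.ones(len(p))]@R
    return -R.T@np.array(c["t"]),d/np.linalg.norm(d,axis=1)[:,None]
def onz(n,uv,z):
    o,d=ray(n,uv); return o+d*((z-o[2])/d[:,2])[:,None]
def tri(ut,us):
    o1,d1=ray("top",ut);o2,d2=ray("scene",us);P=[];G=[]
    for a,b in zip(d1,d2):
        s=np.linalg.lstsq(np.c_[a,-b],o2-o1,rcond=None)[0]; p,q=o1+s[0]*a,o2+s[1]*b
        P.append((p+q)/2);G.append(np.linalg.norm(p-q))
    return np.array(P),np.array(G)
def caddies(img=None):
    """caddy lids in the top view: list of x,y,yaw(of caddy x axis),long,short (m)"""
    img=bot.grab_frame("top") if img is None else img
    h=cv2.cvtColor(img,cv2.COLOR_RGB2HSV); 
    m=((h[...,1]<75)&(h[...,2]>90)&(h[...,2]<235)).astype(np.uint8)
    cs,_=cv2.findContours(m,cv2.RETR_EXTERNAL,cv2.CHAIN_APPROX_NONE); out=[]
    for c in cs:
        c=cv2.convexHull(c)
        if not 500<cv2.contourArea(c)<1400: continue
        w=onz("top",c[:,0].astype(float),0.072)[:,:2]
        (x,y),(a,b),t=cv2.minAreaRect((w*1000).astype(np.float32))
        if a>b: a,b,t=b,a,t+90       # t: direction of the short side (caddy x)
        t=(t+90)%180-90
        if b>110 or a<45: continue
        out.append([x/1000,y/1000,np.radians(t),b/1000,a/1000])
    return np.array(out)
E
python3 - <<'E'
from geo import *
np.set_printoptions(precision=4,suppress=True)
T=lambda p:np.array(p)/[3.2,3.15]+[250,110]-.35
S=lambda p:np.array(p)/4.+[240,160]-.4
t=[[(193,244),(306,250),(297,335),(189,326)],[(336,258),(449,242),(461,322),(350,340)],[(210,455),(323,450),(327,533),(214,540)],[(368,462),(484,447),(496,525),(388,545)],[(560,478),(674,479),(676,563),(562,563)]]
s=[[(232,150),(298,126),(358,172),(293,202)],[(316,222),(380,192),(466,236),(410,275)],[(46,225),(122,195),(188,240),(112,280)],[(135,312),(208,277),(298,325),(222,370)],[(234,432),(316,392),(410,465),(322,518)]]
for a,b in zip(t,s):
    print(*tri(T(a).mean(0)[None],S(b).mean(0)[None]), onz("top",T(a),.072)[:,:2].mean(0))
print("mug rim",tri([T((93,138))],[S((326,52))]),onz("top",[T((93,138)),T((90,60))],.077))
print("mug handle top",tri([T((90,68))],[S((380,48))]))
k=onz("top",[T((655,278)),T((716,277))],.081);print("knob top edge",k)
print("knob top c",tri([T((688,282))],[S((619,368))]),"timer top edges",onz("top",[T((637,150)),T((762,150)),T((765,225)),T((640,228))],.095))
print(caddies())
print("tray corners",onz("top",[(130,206),(272,201),(275,312),(130,316)],.024), tri([(275,312)],[(289,192)]))
print("jars",onz("top",[T((292,78)),T((432,78)),T((190,20))],.09))
E
```

```text
[[ 0.5843 -0.0542  0.0654]] [0.0018] [ 0.5831 -0.0538]
[[ 0.5809 -0.1647  0.0662]] [0.0027] [ 0.5794 -0.1634]
[[ 0.4338 -0.0666  0.0668]] [0.0003] [ 0.4341 -0.0665]
[[ 0.4312 -0.184   0.0676]] [0.] [ 0.4315 -0.1835]
[[ 0.41   -0.3141  0.0661]] [0.0003] [ 0.4104 -0.3126]
mug rim (array([[0.696 , 0.055 , 0.0773]]), array([0.0006])) [[0.6963 0.0548 0.077 ]
 [0.755  0.0565 0.077 ]]
mug handle top (array([[0.7524, 0.058 , 0.0641]]), array([0.0003]))
knob top edge [[ 0.5836 -0.3446  0.081 ]
 [ 0.5834 -0.3879  0.081 ]]
knob top c (array([[ 0.5796, -0.3676,  0.0797]]), array([0.0018])) timer top edges [[ 0.6749 -0.3325  0.095 ]
 [ 0.673  -0.4209  0.095 ]
 [ 0.6186 -0.4198  0.095 ]
 [ 0.6184 -0.3319  0.095 ]]
[[ 0.4115 -0.3112 -0.0209  0.082   0.0603]
 [ 0.4342 -0.0654  0.0326  0.0828  0.0615]
 [ 0.4306 -0.1826  0.1678  0.0836  0.0608]
 [ 0.5835 -0.0536 -0.1178  0.0829  0.0618]
 [ 0.5794 -0.1618  0.1442  0.0861  0.0621]
 [ 0.6499 -0.3738 -0.0679  0.1088  0.0656]
 [ 0.6984  0.0524  1.5476  0.0615  0.056 ]]
tray corners [[0.5864 0.4245 0.024 ]
 [0.5911 0.0785 0.024 ]
 [0.3281 0.0737 0.024 ]
 [0.3243 0.4189 0.024 ]] (array([[ 0.4236, -0.0048,  0.1424]]), array([0.1958]))
jars [[ 0.7346 -0.0899  0.09  ]
 [ 0.7322 -0.1901  0.09  ]
 [ 0.7797 -0.0175  0.09  ]]
```

Heights are consistent: mug rim at 77 mm as stated, lids 65–68 mm measured against 72, since their edges are rounded. All points are in reach, and the tray centre is about (0.457, 0.249). Next come the motion helpers and the mug, pinched by the wall on the robot's side.

```bash
cat > act.py <<'E'
from geo import *
from scipy.spatial.transform import Rotation
np.set_printoptions(precision=4,suppress=True)
def down(th):            # tool down, fingers closing along direction th in the xy plane
    s,c=np.sin(th),np.cos(th); q=Rotation.from_matrix(np.array([[-s,c,0],[c,s,0],[0,0,-1.]])).as_quat()
    return [q[3],q[0],q[1],q[2]]
def pick_q(p,th):        # of the two half turns the one with the last joint nearer its middle
    sol=[(abs(j[5]),k) for k in(0,np.pi) if (j:=bot.solve_ik(p,down(th+k))) is not None]
    return down(th+min(sol)[1])
def above(x,y,th,z=.2): bot.movep([x,y,z],pick_q([x,y,z],th))
def lower(x,y,z,f=12):
    hit=bot.line_to([x,y,z],speed=.12,f_stop=f); 
    if hit: print("HIT at",np.array(bot.observe()["tool_pos"]))
    return hit
def fz(): 
    bot.sleep(.4); return np.mean([(bot.sleep(.03),bot.observe()["contact_force"][2])[1] for _ in range(8)])
def look(name): cv2.imwrite(f"pics/{name}.png",bot.grab_frame(name.split("_")[0])[:,:,::-1])
def lids():
    c=caddies(); return c[(c[:,3]>.074)&(c[:,3]<.095)]
def home(): above(.32,.4,0,.22)
E
python3 - <<'E'
from act import *
bot.move_gripper(.046,30)
above(.665,.054,0); q=bot.observe()["qpos"]; print(np.array(q))
if not lower(.665,.054,.045):
    bot.move_gripper(.0,30); o=bot.observe(); print(o["grip_width"],o["finger_force"])
    bot.line_to([.665,.054,.2],speed=.15)
    o=bot.observe(); print(o["grip_width"],o["time"])
look("scene_1")
E
```

```text
[0.0802 0.4459 1.5656 0.0003 1.1301 0.0787]
0.007482024837792419 35.81039117532782
0.007487260992089892 5.9417
```

View pics/scene_1.png

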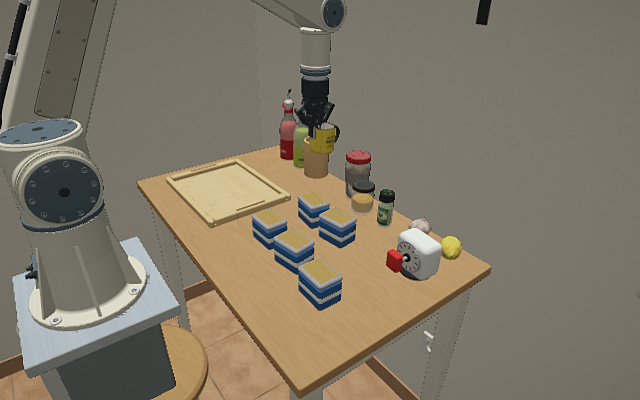

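The mug hangs upright in the gripper at (322,138). I'll set it on the tray, then lift the first caddy.

```bash
cat >> act.py <<'E'
SLOTS=[(.455,.345),(.455,.243)]
def feel(near,slot):
    """lift the caddy nearest to `near`; full -> onto the slot, empty -> back. Returns full?"""
    L=lids(); i=np.argmin(np.hypot(*(L[:,:2]-near).T)); x,y,th=L[i,:3]
    print("caddy",L[i],"n",len(L))
    if np.hypot(*(L[i,:2]-near))>.06: print("too far"); return None
    bot.move_gripper(.085); above(x,y,th,.16); f0=fz()
    if lower(x,y,.03): bot.line_to([x,y,.16]); return None
    bot.move_gripper(.03,45); w=bot.observe()["grip_width"]
    bot.line_to([x,y,.09],speed=.1); f1=fz(); m=(f0-f1)/9.81
    print("width",w,"mass",m,"t",bot.observe()["time"])
    full=abs(m)>.37
    if full:
        bot.line_to([x,y,.17]); sx,sy=slot; above(sx,sy,0,.17); x,y,z=sx,sy,.0395
    else: z=.031
    lower(x,y,z,15); bot.move_gripper(.085); bot.line_to([x,y,.16]); home()
    return full
E
python3 - <<'E'
from act import *
above(.408,.145,0); lower(.408,.145,.0545,10); bot.move_gripper(.046); bot.line_to([.408,.145,.2]); home()
print(lids(),bot.observe()["time"])
print(feel((.434,-.066),SLOTS[0]))
print(lids(),bot.observe()["time"]); look("top_2")
E
```

```text
HIT at [0.4068 0.1446 0.0544]
[[ 0.4115 -0.3112 -0.0209  0.082   0.0603]
 [ 0.4342 -0.0653  0.0381  0.0828  0.0617]
 [ 0.4304 -0.1815  0.1678  0.0859  0.0608]
 [ 0.5835 -0.0535 -0.1148  0.0828  0.0617]
 [ 0.5798 -0.1628  0.1352  0.0843  0.0621]] 10.9083
caddy [ 0.4342 -0.0653  0.0381  0.0828  0.0617] n 5
width 0.06200688705427811 mass 0.23265992327713775 t 16.85
HIT at [ 0.4333 -0.0652  0.0301]
False
[[ 0.4115 -0.3112 -0.0209  0.082   0.0603]
 [ 0.4346 -0.0651  0.0349  0.0827  0.0615]
 [ 0.4306 -0.1826  0.1678  0.0836  0.0608]
 [ 0.5836 -0.0535 -0.1135  0.0828  0.0617]
 [ 0.5796 -0.1629  0.1441  0.0839  0.0621]] 20.5667
```

View pics/top_2.png

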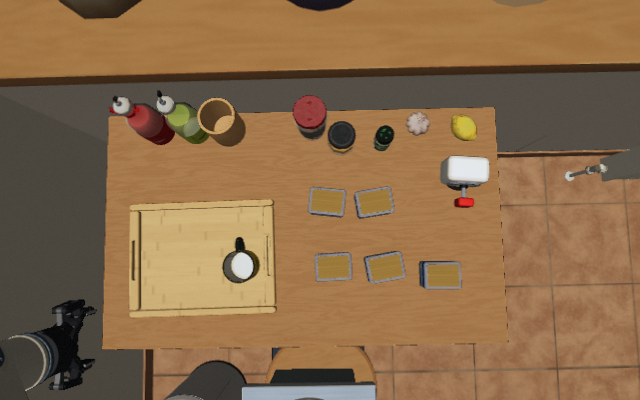

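The mug stands on the tray at (240,265) and the first caddy, which is empty at 0.23 kg, is back at (334,267). Now the other four.

Run:
```python
from act import *
k=0
for c in [(.5835,-.0535),(.5796,-.163),(.4306,-.1826),(.4115,-.3112)]:
    r=feel(c,SLOTS[min(k,1)]); print(r)
    if r is None: break
    k+=r
print(lids(),bot.observe()["time"]); look("top_3")
```

```text
caddy [ 0.5835 -0.0536 -0.1178  0.0829  0.0618] n 5
width 0.06139226544484089 mass 0.22001073288899395 t 26.45
HIT at [ 0.5822 -0.0534  0.0303]
False
caddy [ 0.5796 -0.1629  0.1442  0.0839  0.0621] n 5
width 0.061756242770865374 mass 0.5920000443853775 t 36.4
HIT at [0.4542 0.3442 0.0393]
True
caddy [ 0.4304 -0.1815  0.1678  0.0859  0.0608] n 5
width 0.061619331083670965 mass 0.2205231242937326 t 48.1083
HIT at [ 0.4295 -0.1811  0.0303]
False
caddy [ 0.4115 -0.3111 -0.0209  0.082   0.0603] n 5
width 0.061544856007320174 mass 0.5405745881807849 t 58.6167
HIT at [0.4541 0.2423 0.0392]
True
[[ 0.4347 -0.065   0.0381  0.0828  0.0616]
 [ 0.4549  0.3441  0.0125  0.0834  0.0619]
 [ 0.4549  0.2413  0.0126  0.0807  0.0613]
 [ 0.4571 -0.1807  0.1501  0.0862  0.0614]
 [ 0.582  -0.0534 -0.0953  0.0835  0.0619]] 64.6167
```

View pics/top_3.png

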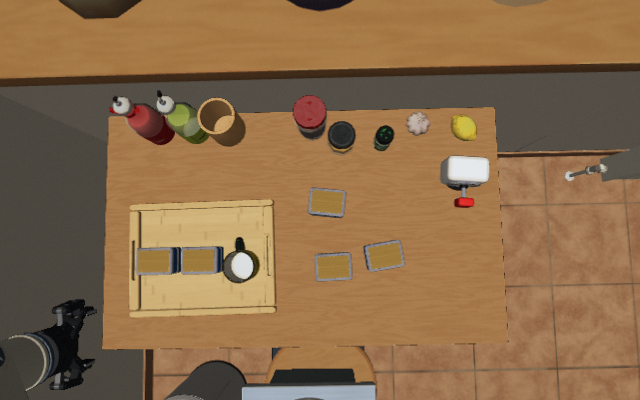

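Both full caddies (0.59 and 0.54 kg) are on the tray. One empty caddy was knocked to (385,255) but is still standing. Now I'll measure the timer's heading from an enlarged crop.

Run:
```python
from act import *
look("scene_4")
a=cv2.imread("pics/top_3.png")[140:220,420:510]; A=cv2.resize(a,None,fx=6,fy=6,interpolation=cv2.INTER_CUBIC)
b=cv2.imread("pics/scene_4.png"); b1=cv2.resize(b[215:290,375:450],None,fx=3.4,fy=3.4,interpolation=cv2.INTER_CUBIC); b2=cv2.resize(b[150:235,150:235],None,fx=2.65,fy=2.65,interpolation=cv2.INTER_CUBIC)
print(b1.shape,b2.shape,A.shape)
C=np.zeros((max(480,b1.shape[0]+b2.shape[0]),800,3),np.uint8); C[:480,:540]=A; C[:b1.shape[0],540:540+b1.shape[1]]=b1; C[b1.shape[0]:b1.shape[0]+b2.shape[0],540:540+b2.shape[1]]=b2
cv2.imwrite("pics/crop4.png",C)
h=cv2.cvtColor(a,cv2.COLOR_BGR2HSV); m=((h[...,1]>180)&((h[...,0]<8)|(h[...,0]>172))&(h[...,2]>170)).astype(np.uint8)
ys,xs=np.nonzero(m); print("red bright top",len(xs),xs.min()+420,xs.max()+420,ys.min()+140,ys.max()+140)
(r)=cv2.minAreaRect(np.c_[xs,ys].astype(np.float32)); print(r)
```

```text
(255, 255, 3) (225, 225, 3) (480, 540, 3)
red bright top 112 459 473 198 205
((46.0, 61.5), (7.0, 14.0), 90.0)
```

View pics/crop4.png

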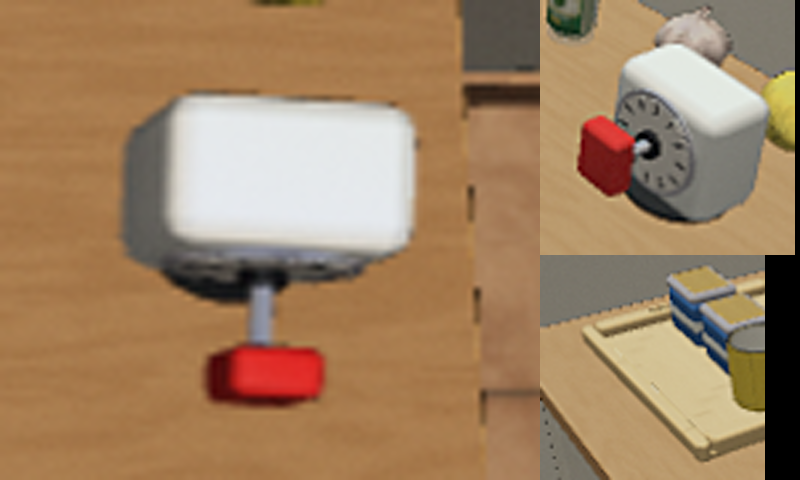

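Run:
```python
from act import *
T=lambda p:np.array(p)/6.+[420,140]-.42
e=onz("top",[T((168,238)),T((408,250)),T((180,97)),T((410,107))],.093)[:,:2]; d=e[0]-e[1]; d2=e[2]-e[3]
print("psi deg",np.degrees([np.arctan2(-d[0],d[1]),np.arctan2(-d2[0],d2[1])]), "timer c",e.mean(0))
s=onz("top",[T((268,285)),T((261,345))],.062)[:,:2]; d=s[0]-s[1]; print("stem",s,np.degrees(np.arctan2(d[1],d[0])))
k=onz("top",[T((232,347)),T((323,347)),T((323,394)),T((228,394))],.081)[:,:2]; print("knob",k.mean(0),k)
S=lambda p:(np.array(p)-[540,0])/3.4+[375,215]-.35
print("tri top c",tri([T((278,371))],[S((610,131))]))
```

```text
psi deg [-4.154  -3.7991] timer c [ 0.6489 -0.3758]
stem [[ 0.6101 -0.3741]
 [ 0.5869 -0.3702]] -9.517026939867188
knob [ 0.5752 -0.3699] [[ 0.5845 -0.3535]
 [ 0.5838 -0.388 ]
 [ 0.5659 -0.387 ]
 [ 0.5667 -0.3511]]
tri top c (array([[ 0.5758, -0.3716,  0.0791]]), array([0.0017]))
```

Heading is about -4.2° (edges -4.2 and -3.8, centre to knob -4.6). The knob is at (0.5755, -0.370), 75 mm from the timer's centre as the sizes require. First pull, with checks.

```bash
cat >> act.py <<'E'
PSI=np.radians(-4.2); U=np.array([np.cos(PSI),np.sin(PSI),0]); H=np.array([.5755,-.370,.042])
def pull():
    bot.line_to(list(H),speed=.1); bot.move_gripper(.02,60); o=bot.observe(); w=o["grip_width"]
    bot.line_to(list(H-.040*U),speed=.06); f0=np.array(bot.observe()["contact_force"])
    hit=bot.line_to(list(H-.053*U),speed=.02,f_stop=14); bot.sleep(.8)
    o=bot.observe(); print("w",w,"hit",hit,"out",(H-np.array(o["tool_pos"]))@U,"f40",f0,"fend",np.array(o["contact_force"]),"w",o["grip_width"])
E
python3 - <<'E'
from act import *
bot.move_gripper(.07); above(H[0],H[1],np.pi/2+PSI,.18); lower(H[0],H[1],H[2],10)
pull(); look("top_5"); look("scene_5"); print(bot.observe()["time"])
b=cv2.imread("pics/scene_5.png")[170:300,300:460]; cv2.imwrite("pics/c5.png",cv2.resize(b,None,fx=4,fy=4,interpolation=cv2.INTER_CUBIC))
E
```

```text
w 0.035424206476839505 hit True out 0.043567278680947445 f40 [ 8.551  -2.8657 -2.819 ] fend [ 8.0484 -0.467  -1.6685] w 0.035317606423013966
72.025
```

View pics/c5.png

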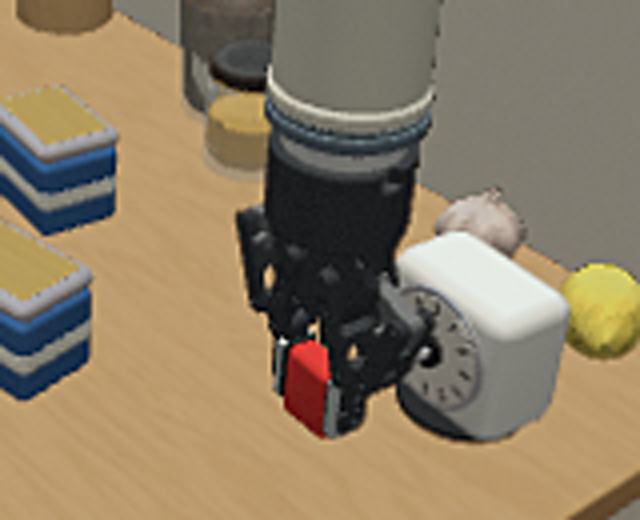

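The gripper holds the red knob, seen at (308,388) in the crop and pulled out about 43.6 mm. I'll edge further to confirm it's on the stop.

Run:
```python
from act import *
for s in (.0445,.0455,.0465,.0475):
    bot.line_to(list(H-s*U),speed=.01); bot.sleep(.3); o=bot.observe(); print(s,(H-np.array(o["tool_pos"]))@U,np.array(o["contact_force"]),np.array(o["contact_force"])@U)
    if np.array(o["contact_force"])@U>20: break
```

```text
0.0445 0.04228064232150206 [ 8.6323 -4.2559 -2.9798] 8.920799518470703
0.0455 0.04331070334272081 [ 8.7141 -4.2117 -2.5754] 8.999143052314357
0.0465 0.044299089704288676 [ 7.6508 -3.2424 -3.1798] 7.867688916242929
0.0475 0.044812740862095954 [ 9.9844 -3.2623 -4.8501] 10.196535076083991
```

Run:
```python
from act import *
for s in (.0485,.0495,.0505,.0515,.0525,.0535,.055):
    bot.line_to(list(H-s*U),speed=.01); bot.sleep(.3); o=bot.observe(); f=np.array(o["contact_force"])@U; print(s,(H-np.array(o["tool_pos"]))@U,f,o["grip_width"])
    if f>22: break
bot.sleep(.6); bot.move_gripper(.07); bot.sleep(1); look("scene_6"); print(bot.observe()["time"],bot.observe()["contact_force"])
b=cv2.imread("pics/scene_6.png")[170:300,300:460]; cv2.imwrite("pics/c6.png",cv2.resize(b,None,fx=4,fy=4,interpolation=cv2.INTER_CUBIC))
```

```text
0.0485 0.04478573792305297 15.181702837260483 0.035354344881165546
0.0495 0.044949338976334005 17.452934310741867 0.035463741176498136
0.0505 0.04491042877519731 21.925575634848347 0.03549374878998189
0.0515 0.044944312226887884 26.797761822215826 0.035374250605603265
78.5333 [ 0.5737 -0.1267  0.5119]
```

View pics/c6.png

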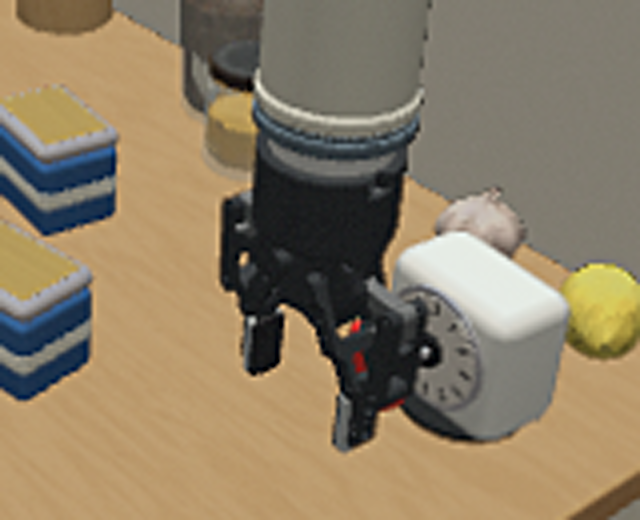

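The stop is clear at 44.9 mm, where force climbs to 27 N with no slip. After release the knob is back home behind the right finger at (375,380). Two more pulls the same way.

Run:
```python
from act import *
for _ in range(2):
    bot.line_to(list(H),speed=.1); bot.move_gripper(.02,60); w=bot.observe()["grip_width"]
    bot.line_to(list(H-.041*U),speed=.06); bot.line_to(list(H-.0515*U),speed=.02); bot.sleep(.9)
    o=bot.observe(); print(w,(H-np.array(o["tool_pos"]))@U,np.array(o["contact_force"])@U,o["grip_width"])
    bot.move_gripper(.07); bot.sleep(1.2)
x=H-.0515*U; bot.line_to([x[0],x[1],.2],speed=.12); home(); bot.sleep(.3)
print(lids(),bot.observe()["time"]); look("top_7"); look("scene_7")
```

```text
0.03540989132367453 0.04556709988298671 26.011823159798748 0.03526071272497424
0.03519760279044833 0.045573969676397735 26.590695232093633 0.03506968241054278
[[ 0.4347 -0.065   0.0381  0.0828  0.0616]
 [ 0.4549  0.3441  0.0125  0.0834  0.0619]
 [ 0.455   0.2413  0.0129  0.0808  0.0613]
 [ 0.4572 -0.1816  0.1501  0.0842  0.0614]
 [ 0.5821 -0.0534 -0.0902  0.0836  0.0618]] 93.3583
```

View pics/top_7.png

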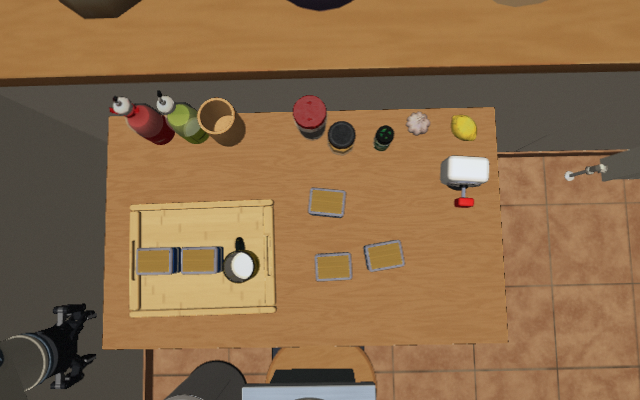

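View pics/scene_7.png

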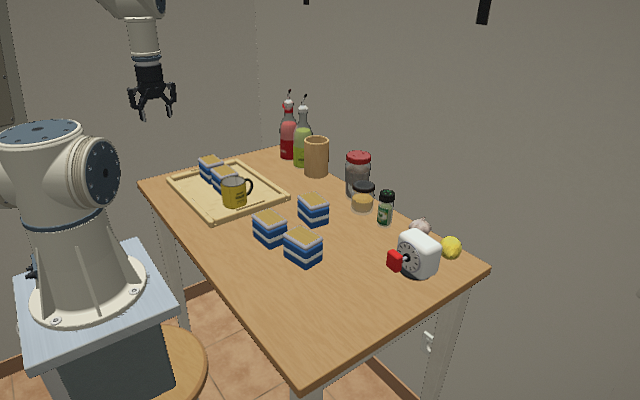

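Everything is in place: the mug and both full caddies are on the tray at (240,265), (200,261) and (155,261). The three empties stand on the table, the knob is home at (465,202), and the jars behind are where they were.

```bash
python3 -c "
from station import bot
print(bot.close_job())"
```

```text
the job is handed in; nothing more can be done
None
```

The job is handed in at about 93 s: the yellow mug and the two full caddies are on the tray, the three empties stand on the table (one was knocked aside but stayed upright), and the timer knob was pulled to its stop three times and is back home.

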